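# Hook the spring probe on the power pack's pin

## Task

Check the seized power pack: pick up the little spring-hook probe, squeeze its two plates so that the hook comes out, lay it on top of the pack with the thin pin inside the hook, and let go so that the spring clamps the pin. Be gentle: feel for the pin, whose exact place along its slot is not known, and do not force the thin hook against it. Leave the probe lying flat and square to the pack, clamped on the pin, and do not disturb the pens, the tape or the jar.

Things in the scene. Friction and masses are not known exactly. Their poses are not given: they have to be found in the camera images.
- probe: Cordless spring-hook probe, 77 x 24 x 52 mm, 0.1 to 0.15 kg, lying on its flat underside; origin: middle of the underside, x towards the hook, z up. Black barrel x -30..30, y +-10, z 0..14 mm, then a steel nose jaw x 30..42, y -4..10, z 0..14. On it stand a fixed finger plate and a sliding thumb plate.
- probe_grip (a point): on the probe, 36 mm above its origin: middle between the two plates (24 mm wide in y, z 15..52 mm). Grip across them along x: outer faces at x = +25 (fixed) and -25 (thumb, at rest); squeezed to the stop they are 37 mm apart; 8 N suffices, 15 N holds well. Keep the fingertips 18 mm or more above the underside: they then pass over barrel, nose, hook and pin.
- probe_jaw (a point): on the probe at x = 45.5, y = 0, z = 7 mm of its frame: where a clamped pin stands (pin's centre from y = -1.5, against the shaft, to y = +2). While squeezed, the middle of the open gap lies 6.5 mm ahead of the nose's face (x = 42). On letting go, nose and tooth close on the pin from both sides.
- probe_hook (a point): on the moving hook: middle of its tooth. Hook: a steel shaft at y -9..-5, z 4..10 mm of the probe, with a tooth at its end, 5 mm thick in x, that reaches from the shaft to y = +3; tooth's rear face at x = 42 mm (on the nose) at rest, at x = 55 squeezed. The gap between nose and tooth is open to +y only: a post enters there and meets the shaft's face at y = -5.
- plunger (a joint): travel of the sprung thumb plate and hook, m: 0 at rest (hook shut on the nose), 0.013 fully squeezed. Spring 2.5 N at rest, 5.75 N fully squeezed. Let go with the pin between nose and tooth it reads about 0.007. The hook is thin and must not press on the pack or pin with more than 8 N.
- pack: Grey power pack, fixed, 150 (x) x 170 (y) x 30 mm high, flat top; origin: middle of its underside, z up. Two metal posts stand on the top: the thin pin in its slot, and a fat stud, 14 mm across, 13 mm high, at x = 45, y = 58 mm, too thick for the hook. A marker lies along x near y = -66 mm. With its x along the pack's x the probe fits flat on the top with its hook around the pin.
- pack_slot (a point): centre of the dark slot on the pack's top (pack x = 45, y = 0) in which the wanted pin stands: steel, 7 mm across, 16 mm high, rigid. The pin is up to 14 mm to either side of this point along the pack's y (not measured); in the pack's x it is exact.
- marker: marker pen 117 mm long, 16 mm thick, lying on the pack: leave it alone; origin under its middle, x along it
- marker2: marker pen on the table, likewise: leave it alone
- tape: roll of tape, 90 mm wide, 30 mm high, lying ahead of the probe's hook: leave it alone; origin under its middle
- jar: small jar, 40 mm wide, 55 mm high, standing on the probe's +y side: leave it alone; origin under its middle
Mind the look-alikes: they are no part of the job. What is shaped like the probe but green is not meant.

How it is judged:
By the outcome, as a careful person would: the job done as asked, in the order asked, and still so for the second after the job is handed in, with the robot touching nothing.
It also fails if it takes over 48 s, if anything falls off the work surface, if the arm or the gripper's body presses on something with over 40 N, if the wrist force passes 120 N, or if a joint passes its speed limit or range.

## Robot

A 7-joint arm with a two-finger parallel gripper is mounted at the origin on the work surface. World frame = base frame: x ahead of the robot, y to its left, z up, the work surface at z = 0. Lengths are in m, angles in degrees, forces in N, time in s.
With the tool pointing down it reaches from about 0.425 to 0.975 m from the base axis. Payload 16.7 kg.
Tool frame: the origin (TCP) lies midway between the tips of the shut fingers; the grasp point (between the pads) lies arm.pinch_z behind it (arm.pinch_z is the distance from the TCP to the grasp point, in m); z points along the fingers, x is the direction in which the jaws open and shut, and the axes are right-handed (so a half turn about z gives the same grasp; the last joint's range is limited). The gripper opens to 85 mm and grips with 20 to 120 N. Pads are 22 mm wide; open, the fingers measure 114 mm over their backs; the gripper's body (76 mm by 85 mm) begins 54 mm behind the grasp point. The pads swing forward as they close: fully open they stand 13 mm farther back than shut.
Start: joints at [67.122, 24.414, 4.234, 92.017, -1.954, 63.644, -3.845], TCP at [0.167, -0.654, 0.231] pointing down, gripper open.
Joint ranges: [-163.25, 163.25], [-28.42, 122.38], [-70.27, 78.77], [12.13, 141.07], [-58.53, 238.53], [9.26, 117.41], [-156.51, 156.51]. Speed limits (degrees/s): [108.29, 108.29, 136.94, 136.94, 172.46, 172.46, 172.46].

## Interface

Orientations are given as [roll, pitch, yaw] about the fixed x, y, z axes, in that order (R = Rz(yaw) Ry(pitch) Rx(roll)).
In Python, from workcell import arm, claw, ik, capture, ticket, sensors gives the robot as it stands. Calls block until the motion is done:
- arm.goto(position, orientation): joint-space move of the TCP to a pose.
- arm.move_straight(position, vel=0.15, orientation=None): straight line of the TCP; orientation=None keeps the orientation; vel is the mean speed in m/s.
- arm.set_joints(angles): joint-space move.
- claw.grip(opening, grasp_force=None): opening from 0.0 (shut) to 1.0 (fully open); grasp_force is the grip in N (None keeps the last); returns when the fingers have stopped.
- arm.dwell(seconds).
- ik(position, orientation): joint angles nearest the present ones, or None.
- capture(name): name is "scene" or "side" or "wrist"; returns a dict with "image" (420x560x3 uint8, blue, green, red), "range_z" (420x560 float32, m along the optical axis (not along the pixel's ray), 0 where there is no reading), "fx", "fy", "cx", "cy" (pixels), "origin" and "rotation" of the camera in the world; the wrist camera has in their place "mount" (4x4, takes a point from camera to tool coordinates, whose origin is the TCP and whose axes are the tool frame's). Camera axes: x right, y down, z forward; pixel columns grow to the right and rows downward; lengths in m; the calibration is good to about 2 mm. A picture is of the moment at which its call begins: read the wrist's pose just before it.
A pose or a line that the arm cannot do raises arm.MotionError and nothing moves.
- ticket.finish_job(): hands the job in, once; it reports no verdict.
Readings, each from a call of its own:
- sensors.get_time(): time.
- sensors.get_q(): joint angles.
- sensors.get_qvel(): joint speeds.
- sensors.get_joint_torque(): joint torques, N m.
- sensors.get_tcp_pos(): TCP position.
- sensors.get_ee_rot(): TCP orientation.
- sensors.get_ft_force(): force on the tool from outside, world axes, zero at the start.
- sensors.get_ft_torque(): the same for the moment, N m.
- sensors.get_width(): opening from 0.0 (shut) to 1.0 (fully open).
Only numpy, scipy, OpenCV 4.12 (cv2) and the standard library are available. Lean on these libraries where they do the work, as an engineer would, in place of code of your own. Each camera call takes 0.05 s, during which the arm holds its last target.

## Working session

There is one attempt and no reset: what is moved stays moved. The work goes in short steps, each a Python script; the robot and the scene stay as the last script left them, time stands still between calls to the robot, and variables do not carry over. Pictures are saved under pics/ and viewed, and the job is handed in when it is done.

```bash
ls; mkdir -p pics; python3 - <<'E'
from workcell import arm, claw, ik, capture, ticket, sensors
import cv2
for n in("scene","side","wrist"):
    c=capture(n); cv2.imwrite(f"pics/{n}0.png",c["image"])
    print(n,c["fx"],c["cx"],c.get("origin"),c.get("rotation"),c.get("mount"))
print(sensors.get_time(),sensors.get_tcp_pos(),sensors.get_ee_rot(),arm.pinch_z,sensors.get_ft_force())
E
```

```text
pics
scene 489.95293636448844 277.25418013215295 [0.97820353 0.43223845 1.01630678] [-145.71391214   -0.62405027  140.29100526] None
side 430.92138784377846 279.4298651541349 [ 0.45010935 -0.7001136   0.71238832] [-135.67667645    0.58662661   -7.94684411] None
wrist 302.5694880519311 279.4443809521622 None None [[ 9.99999625e-01 -8.53110957e-04  1.46173514e-04 -7.11787413e-04]
 [ 7.72079687e-04  9.55538906e-01  2.94864042e-01 -7.50674326e-02]
 [-3.91226225e-04 -2.94863818e-01  9.55539207e-01 -1.42989802e-01]
 [ 0.00000000e+00  0.00000000e+00  0.00000000e+00  1.00000000e+00]]
0.15 [ 0.16675033 -0.65375789  0.23078305] [ 1.79996315e+02  5.64140032e-02 -7.56895222e+01] 0.0187 [ 0.65618758 -0.3383848  -0.57600352]
```

View pics/scene0.png

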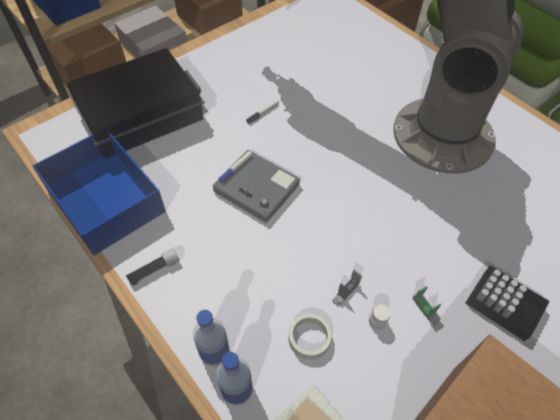

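View pics/side0.png

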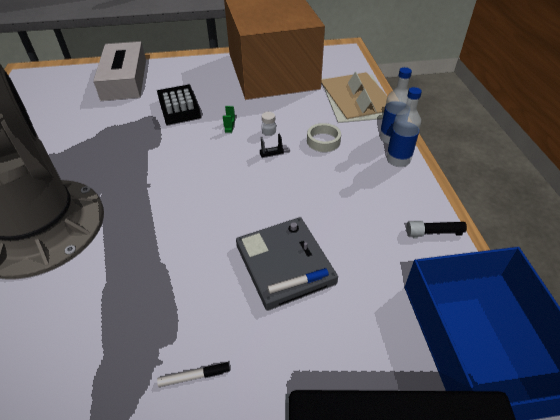

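View pics/wrist0.png

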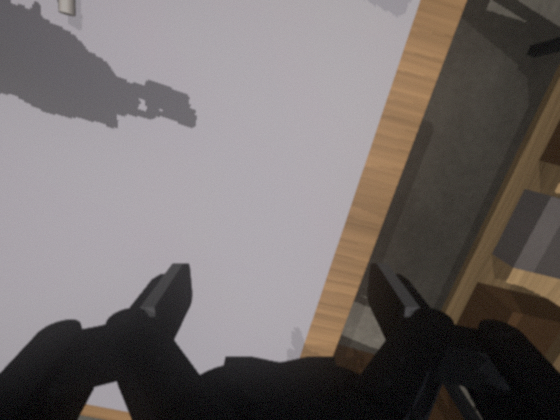

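Candidates for the probe are the black one with two plates at scene (348,287) and side (271,147), and the green look-alike at scene (426,302) and side (229,120). The black one with the steel nose fits the description. I'll check it in a close crop and measure.

```bash
cat > h.py <<'E'
from workcell import arm, claw, ik, capture, ticket, sensors
import cv2, numpy as np
from scipy.spatial.transform import Rotation as R
def pose(c,tcp=None,rot=None):
    if "mount" in c:
        T=np.eye(4);T[:3,:3]=R.from_euler("xyz",rot,degrees=True).as_matrix();T[:3,3]=tcp
        M=T@c["mount"];return M[:3,:3],M[:3,3]
    r=np.array(c["rotation"],float)
    return (R.from_euler("xyz",r,degrees=True).as_matrix() if r.size==3 else r),np.array(c["origin"])
def cloud(c,P):
    z=c["range_z"];v,u=np.mgrid[:z.shape[0],:z.shape[1]]
    p=np.stack([(u-c["cx"])/c["fx"]*z,(v-c["cy"])/c["fy"]*z,z],-1)
    w=p@P[0].T+P[1];w[z==0]=np.nan;return w
def ray(c,P,u,v,h):
    d=P[0]@np.array([(u-c["cx"])/c["fx"],(v-c["cy"])/c["fy"],1]);return P[1]+d*(h-P[1][2])/d[2]
def wrist():
    t=sensors.get_tcp_pos();r=sensors.get_ee_rot();c=capture("wrist");return c,pose(c,t,r)
def rect(pts):
    (cx,cy),(w,h),a=cv2.minAreaRect(pts.astype(np.float32)*1000);return cx/1e3,cy/1e3,w,h,a
E
python3 - <<'E'
from h import *
for n,bx in(("scene",(310,260,400,350)),("side",(230,110,360,170))):
    c=capture(n);P=pose(c);w=cloud(c,P);im=c["image"]
    a,b,e,d=bx;cv2.imwrite(f"pics/{n}_p.png",cv2.resize(im[b:d,a:e],None,fx=6,fy=6,interpolation=2))
    bx2=(205,140,310,225) if n=="scene" else (230,215,345,310)
    a2,b2,e2,d2=bx2;cv2.imwrite(f"pics/{n}_k.png",cv2.resize(im[b2:d2,a2:e2],None,fx=6,fy=6,interpolation=2))
    # pack: 
    s=w[b2:d2,a2:e2].reshape(-1,3);k=(s[:,2]>.022)&(s[:,2]<.034);print(n,"pack",k.sum(),np.median(s[k],0),rect(s[k][:,:2]))
    s=w[b:d,a:e].reshape(-1,3);
    col=im[b:d,a:e].reshape(-1,3)
    k=(s[:,2]>.005)&(s[:,2]<.06)&(col.max(1)<70)
    print("probe",k.sum(),s[k].mean(0),rect(s[k][:,:2]),"table z",np.nanmedian(w[300:330,230:280,2]) )
    for name,(u,v) in dict(probe=(348,287),tape=(310,335),jar=(381,313)).items() if n=="scene" else dict(probe=(271,147),tape=(324,135),jar=(268,122)).items():
        print(name,w[v,u],ray(c,P,u,v,.02))
E
```

```text
scene pack 2877 [ 0.52597238 -0.1709717   0.02983248] (0.5240032958984375, -0.1808926086425781, 152.73574829101562, 171.8273468017578, 15.418111801147461)
probe 0 [nan nan nan] (0.0, 0.0, 0.0, 0.0, 0.0) table z 0.00032227211899349406
probe [0.54303663 0.1731846  0.01611341] [0.54472761 0.17419124 0.02      ]
tape [0.67905259 0.19877425 0.003323  ] [0.68397758 0.20261783 0.02      ]
jar [0.54878459 0.26975372 0.0559766 ] [0.53269738 0.26366659 0.02      ]
side pack 4766 [ 0.52041947 -0.18884908  0.02973298] (0.5249647216796876, -0.184659423828125, 150.0048370361328, 172.58274841308594, 15.448307037353516)
probe 300 [0.52277973 0.19971952 0.02191635] (0.49557965087890626, 0.23395089721679688, 63.644222259521484, 207.54129028320312, 39.440032958984375) table z 0.0005821450993714894
probe [5.45715645e-01 1.98948752e-01 3.81216798e-04] [0.54308129 0.17417581 0.02      ]
tape [0.69461562 0.22689765 0.00208814] [0.68844983 0.20352092 0.02      ]
jar [0.54518658 0.2500932  0.04445143] [0.54866711 0.2848778  0.02      ]<stdin>:12: RuntimeWarning: Mean of empty slice.
  ret = um.true_divide(
```

View pics/scene_p.png

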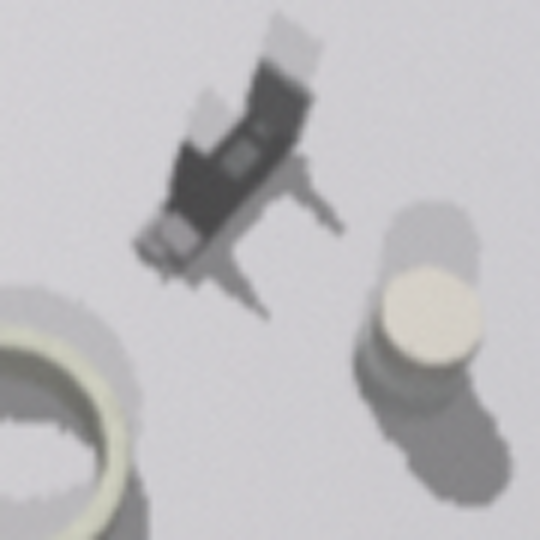

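View pics/side_p.png

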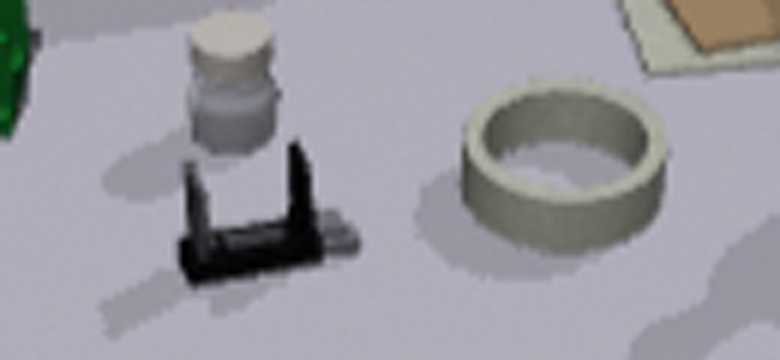

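View pics/side_k.png

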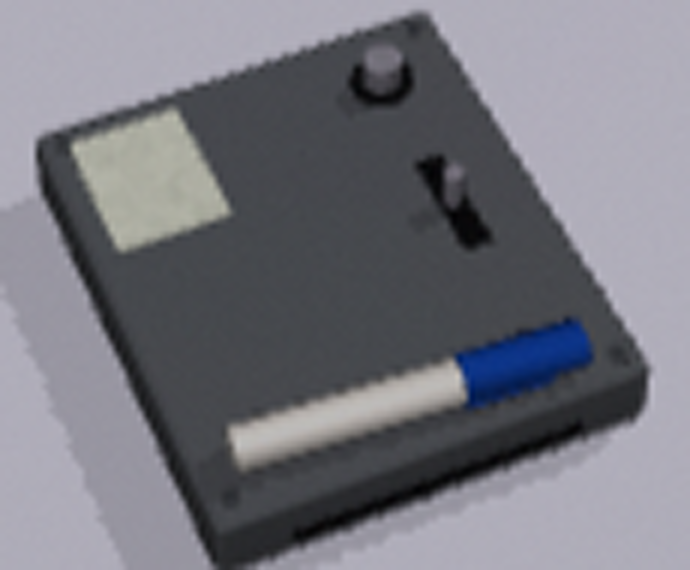

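View pics/scene_k.png

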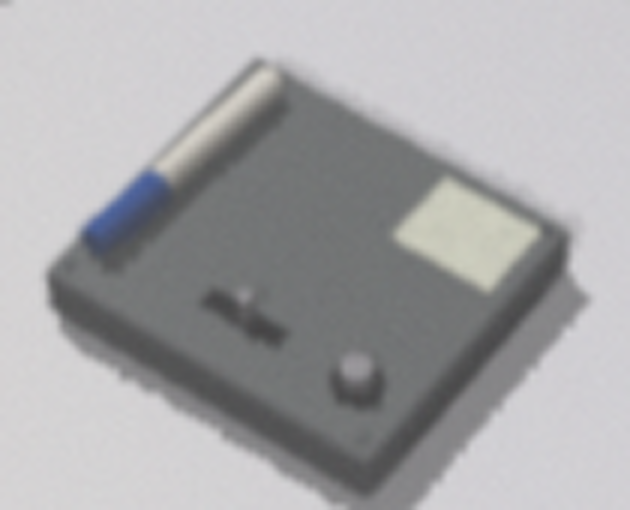

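```bash
python3 - <<'E'
from h import *
c=capture("side");P=pose(c)
a=ray(c,P,261.7,157.2,0);b=ray(c,P,283.7,153.7,0);d=b-a;print("barrel bottom edge",a,b,np.linalg.norm(d),np.degrees(np.arctan2(d[1],d[0])))
yaw=np.arctan2(d[1],d[0]);o=(a+b)/2+.01*np.array([-np.sin(yaw),np.cos(yaw),0]);print("probe o",o)
print("pin top side",ray(c,P,305.8,243.2,.046))
print("tape",ray(c,P,230+563/6,110+135/6,.03))
c=capture("scene");P=pose(c);print("pin top scene",ray(c,P,245.8,188.5,.046),"tape",ray(c,P,310,334,.03),"jar",ray(c,P,381,312,.055))
k=R.from_euler("z",15.43,degrees=True).as_matrix();print("slot",np.array([.5245,-.183,0])+k@[.045,0,0],"ydir",k[:,1])
q=sensors.get_q()
for y in (np.degrees(yaw),np.degrees(yaw)+180,15.4,195.4,-164.6):
    for p in (o[:2],(.5245,-.183)):
        s=ik([p[0],p[1],.15],[180,0,y]);print(y,p,None if s is None else np.round(s,1))
E
```

```text
barrel bottom edge [0.51676117 0.1611971  0.        ] [0.57497062 0.16671241 0.        ] 0.05847014583274351 5.412581065349111
probe o [0.54492263 0.17391017 0.        ]
pin top side [ 0.56968211 -0.17195513  0.046     ]
tape [0.68685417 0.20118951 0.03      ]
pin top scene [ 0.56452346 -0.17107297  0.046     ] tape [0.68549513 0.20332065 0.03      ] jar [0.54673014 0.26805459 0.055     ]
slot [ 0.56787803 -0.17102726  0.        ] ydir [-0.26606088  0.96395623  0.        ]
5.412581065349111 [0.54492263 0.17391017] [ 22.4  32.6 -61.4 107.2  33.   60.3 -47.1]
5.412581065349111 (0.5245, -0.183) [ 35.8  20.8 -28.2 110.5  12.4  51.6   6.8]
185.41258106534912 [0.54492263 0.17391017] [ 20.8  31.3 -58.7 107.2  31.1  59.3 134.5]
185.41258106534912 (0.5245, -0.183) [ -37.    37.    69.6  114.4  -41.4   58.6 -121.8]
15.4 [0.54492263 0.17391017] [ 22.8  33.  -62.  107.2  33.5  60.6 -37.5]
15.4 (0.5245, -0.183) [ 37.1  21.1 -29.8 110.4  13.2  51.8  16.1]
195.4 [0.54492263 0.17391017] [ -72.6   39.    69.5  112.4  -42.8   60.  -148.1]
195.4 (0.5245, -0.183) [  11.7   18.5    1.1  112.    -0.5   49.5 -151.6]
-164.6 [0.54492263 0.17391017] [ -72.6   39.    69.5  112.4  -42.8   60.  -148.1]
-164.6 (0.5245, -0.183) [  11.7   18.5    1.1  112.    -0.5   49.5 -151.6]
```

```bash
python3 - <<'E'
from h import *
arm.goto([.566,-.165,.20],[180,0,15.4]);print(sensors.get_time())
c,P=wrist();np.savez("k.npz",im=c["image"],z=c["range_z"],R=P[0],t=P[1]);cv2.imwrite("pics/wk.png",c["image"])
arm.goto([.545,.170,.20],[180,0,5.4]);claw.grip(.75,20);print(sensors.get_time(),sensors.get_width())
c,P=wrist();np.savez("p.npz",im=c["image"],z=c["range_z"],R=P[0],t=P[1]);cv2.imwrite("pics/wp.png",c["image"])
print(c["fx"],c["fy"],c["cx"],c["cy"],sensors.get_q())
E
```

```text
2.6083
4.275 0.749181353182039
302.5694880519311 302.5694880519311 279.4443809521622 209.6912078112519 [  6.48700651  20.39738373 -37.15514571 105.62737345  14.26662684
  58.67049172 -31.06582669]
```

View pics/wk.png

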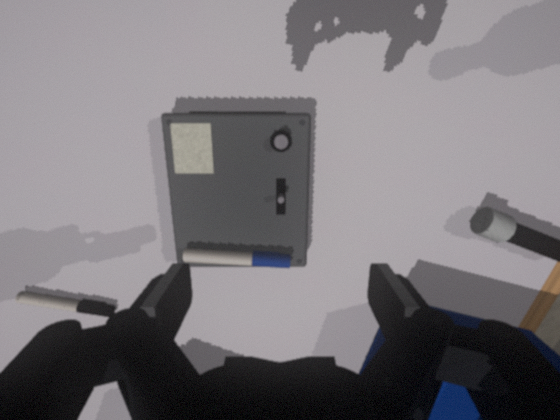

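View pics/wp.png

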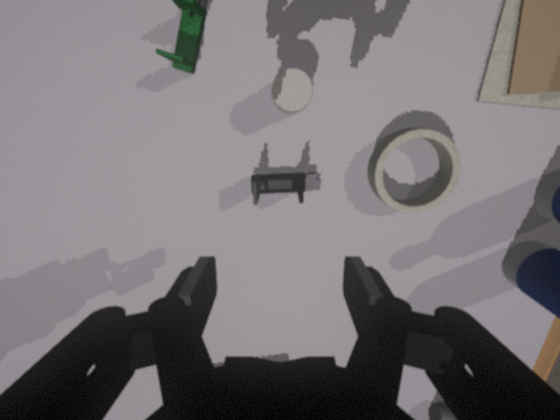

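Wrist over the pack: pin at (281,199) in slot x≈281, y 178–215, and stud at (281,141). Wrist over the probe: barrel (252–306, 173–193), hook at right (315,177), tape (418,170), jar (292,89). The probe is aligned with tool x to within about a degree. Next I'll measure from these images.

```bash
python3 - <<'E'
from h import *
c=dict(fx=302.5694880519311,fy=302.5694880519311,cx=279.4443809521622,cy=209.6912078112519)
D=np.load("k.npz");im=D["im"];P=(D["R"],D["t"]);c["range_z"]=D["z"];w=cloud(c,P)
s=w[90:290,140:340];k=(s[...,2]>.022)&(s[...,2]<.036);pts=s[k][:,:2]
print("pack wrist depth",rect(pts),np.median(s[k][:,2]))
cv2.imwrite("pics/wk_c.png",cv2.resize(im[120:230,240:330],None,fx=7,fy=5.4 and 7,interpolation=2)[:600])
g=cv2.cvtColor(im,cv2.COLOR_BGR2GRAY)
print(g[186:212,272:290])
D=np.load("p.npz");im=D["im"];P=(D["R"],D["t"]);c["range_z"]=D["z"];w=cloud(c,P)
cv2.imwrite("pics/wp_c.png",cv2.resize(im[155:215,235:335],None,fx=8,fy=8,interpolation=2))
g=cv2.cvtColor(im,cv2.COLOR_BGR2GRAY)
s=w[160:206,240:330];k=(s[...,2]>.008)&(s[...,2]<.018);print("barrel+nose depth",k.sum(),rect(s[k][:,:2]))
k2=(s[...,2]>.03);print("plates",k2.sum(),np.nanmax(s[...,2]))
q=s[k2];m=q[:,0]<.545
for mm in(m,~m):print(mm.sum(),q[mm].mean(0),q[mm].min(0),q[mm].max(0))
E
```

```text
pack wrist depth (0.524343994140625, -0.18295057678222656, 150.28375244140625, 168.39926147460938, 15.205767631530762) 0.030395480694309
[[ 77  82  82  72  53  35  35  32  39  32  32  35  33  41  56  60  69  80]
 [ 83  83  79  75  53  38  38  37  35  31  40  32  34  39  54  56  66  77]
 [ 81  83  77  70  55  35  37  38  35  33  34  33  39  41  52  57  67  78]
 [ 82  79  77  76  53  38  33  34  33  35  31  34  34  42  55  65  72  82]
 [ 80  82  79  75  53  38  35  34  33  31  36  26  33  43  52  64  77  81]
 [ 79  77  81  72  54  39  41  32  30  34  33  35  33  47  61  67  76  80]
 [ 80  79  81  72  53  39  34  35  34  32  31  32  37  56  67  77  80  84]
 [ 82  82  81  74  53  39  37  38  48  42  43  36  43  60  76  78  86  81]
 [ 80  79  77  70  55  36  44  45  52  49  48  41  42  59  75  83  82  84]
 [ 78  79  74  66  52  41  46  51  57  59  57  49  48  57  75  84  85  82]
 [ 74  71  74  66  54  44  55  63  71  75  69  57  49  58  78  80  83  83]
 [ 76  74  72  68  50  51  69  85  98  98  88  76  54  59  74  84  84  81]
 [ 75  72  73  65  54  59  90 104 107 108 105  94  64  61  75  
[... 656 characters left out ...]
7  36  42  59  77  81  84  84]
 [ 81  84  84  74  53  40  35  33  40  38  37  36  44  56  75  83  85  80]
 [ 79  82  79  74  55  39  36  37  37  34  37  36  42  57  75  82  85  85]
 [ 86  83  82  75  56  38  31  38  33  36  39  40  41  61  80  84  81  82]
 [ 80  82  82  75  53  41  39  39  35  40  42  36  42  59  77  83  84  82]]
barrel+nose depth 963 (0.550561279296875, 0.1754871063232422, 76.19772338867188, 21.644607543945312, 7.847986221313477)
plates 279 0.05423649042216461
149 [0.52021497 0.17207443 0.04795956] [0.5166835  0.15911765 0.03003747] [0.52323351 0.18256667 0.05374923]
130 [0.56470128 0.17806618 0.04872856] [0.56212706 0.16531815 0.03083525] [0.56880786 0.18875282 0.05423649]
```

View pics/wp_c.png

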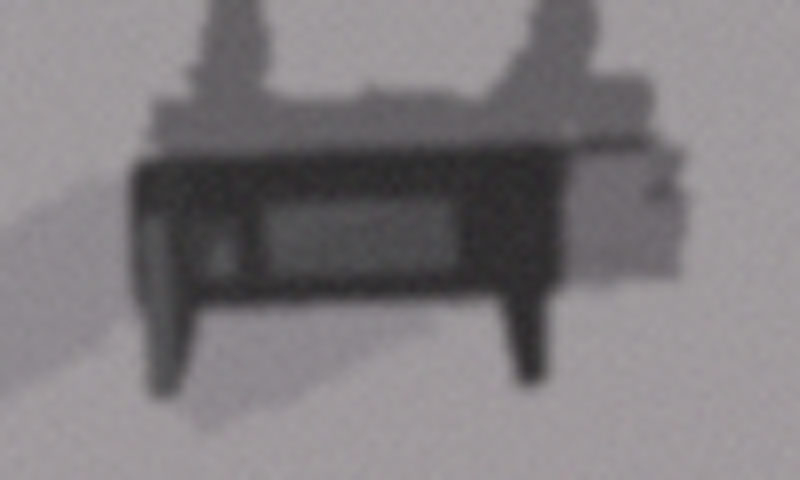

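View pics/wk_c.png

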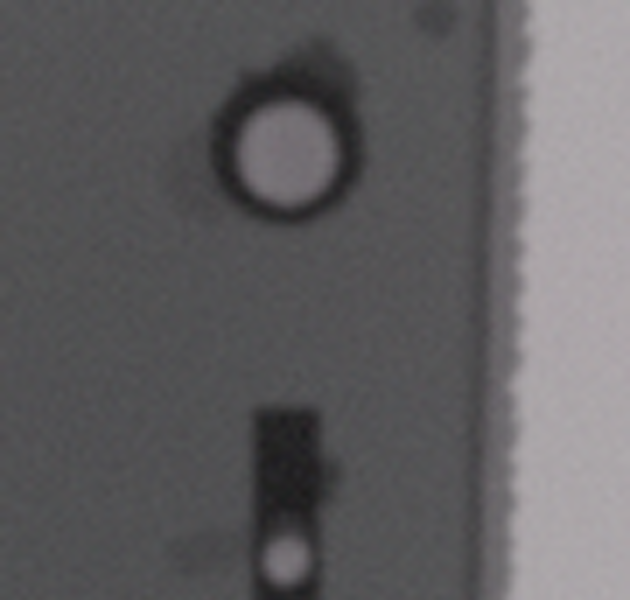

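```bash
python3 - <<'E'
from h import *
c=dict(fx=302.5694880519311,fy=302.5694880519311,cx=279.4443809521622,cy=209.6912078112519)
D=np.load("k.npz");im=D["im"];P=(D["R"],D["t"]);g=cv2.cvtColor(im,cv2.COLOR_BGR2GRAY).astype(float)
def cen(u0,u1,v0,v1,th):
    s=np.clip(g[v0:v1,u0:u1]-th,0,None);v,u=np.mgrid[v0:v1,u0:u1];return (u*s).sum()/s.sum(),(v*s).sum()/s.sum()
pin=cen(276,286,193,207,70);stud=cen(270,292,130,151,90)
a=ray(c,P,*pin,.0463);b=ray(c,P,*stud,.0433);d=b-a;print(pin,stud,a,b,np.hypot(*d[:2]),np.degrees(np.arctan2(-d[0],d[1])))
k=R.from_euler("z",15.35,degrees=True).as_matrix()
for n,x in(("pin",a),("stud",b)):print(n,k.T@(x-np.array([.5244,-.1832,0])))
yaw=7.4;e=np.array([np.cos(np.radians(yaw)),np.sin(np.radians(yaw))]);p=np.array([.5423,.1747])+.003*e
o=[180,0,yaw]
arm.goto([*p,.10],o);arm.move_straight([*p,.018],.1)
print(sensors.get_time(),sensors.get_tcp_pos(),sensors.get_ft_force())
claw.grip(0.0,20);print(sensors.get_time(),sensors.get_width(),sensors.get_ft_force())
c=capture("side");cv2.imwrite("pics/s1.png",cv2.resize(c["image"][90:200,210:350],None,fx=5,fy=5,interpolation=2))
E
```

```text
(np.float64(280.46599264705884), np.float64(199.5735294117647)) (np.float64(280.42736545902216), np.float64(141.58881463243054)) [ 0.56773529 -0.17089023  0.0463    ] [ 0.55258311 -0.11554964  0.0433    ] 0.057377421022938996 15.312239007381779
pin [0.04504796 0.00039916 0.0463    ]
stud [0.04508577 0.05777657 0.0433    ]
5.775 [0.54563138 0.17532002 0.01852456] [-0.68530068 -0.00897785  0.16974593]
6.1333 0.42693195292320757 [ 5.20512117  0.20828753 12.27647718]
```

View pics/s1.png

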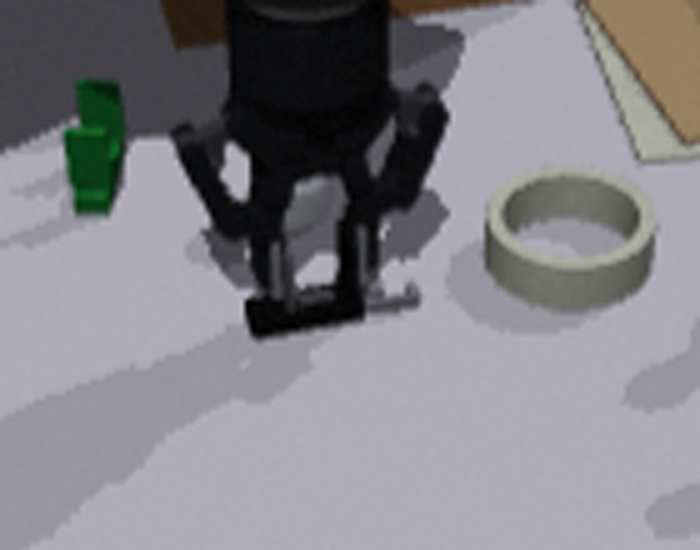

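```bash
python3 - <<'E'
from h import *
p=sensors.get_tcp_pos();arm.move_straight([p[0],p[1],.13],.12)
print(sensors.get_ft_force(),sensors.get_width())
k=R.from_euler("z",15.33,degrees=True).as_matrix();K=np.array([.5244,-.1832,0])
o=[180,0,15.33]
arm.goto(list(K+k@[.003,-.0175,.13]),o)
c,P=wrist();cv2.imwrite("pics/w2.png",cv2.resize(c["image"][130:400,150:410],None,fx=2.2,fy=2.2,interpolation=2))
c=capture("side");cv2.imwrite("pics/s2.png",cv2.resize(c["image"][110:320,180:390],None,fx=2.8,fy=2.8,interpolation=2))
c2=capture("scene");cv2.imwrite("pics/c2.png",cv2.resize(c2["image"][110:240,180:330],None,fx=4,fy=4,interpolation=2))
print(sensors.get_time(),sensors.get_tcp_pos(),sensors.get_ee_rot(),sensors.get_ft_force(),sensors.get_ft_torque(),sensors.get_width())
E
```

```text
[ 0.0438532  -0.17651966 -1.72903832] 0.4230112316818634
8.8167 [ 0.53241812 -0.19792178  0.13004773] [-1.79986190e+02 -1.62829034e-02  1.54406411e+01] [ 0.45254907  0.64906962 -1.29814458] [0.01225397 0.08354936 0.00325421] 0.4204911114087201
```

View pics/w2.png

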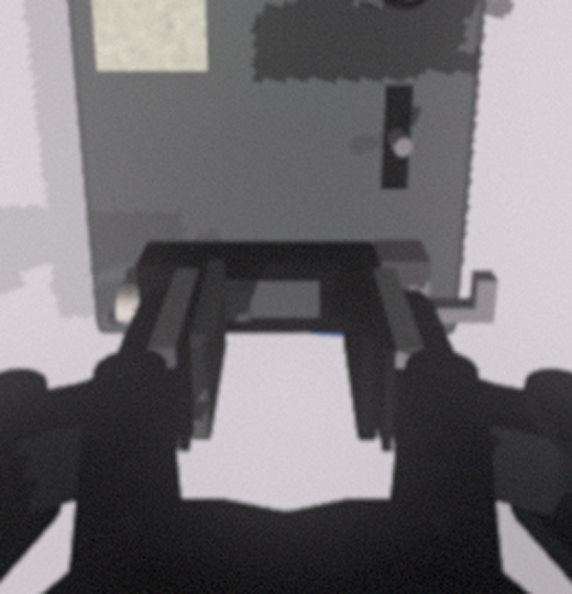

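View pics/s2.png

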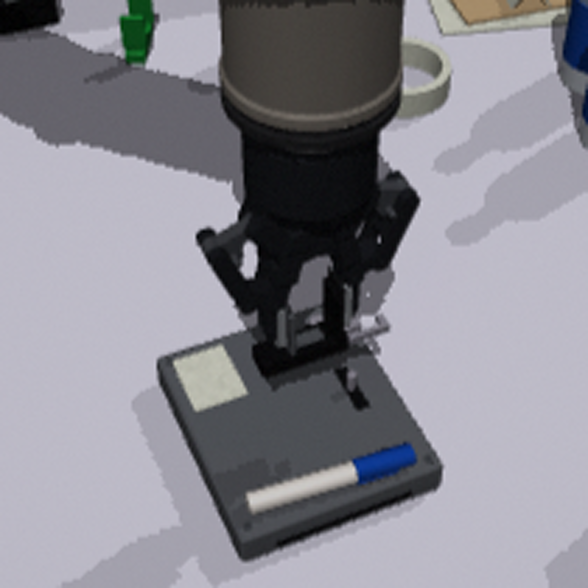

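View pics/c2.png

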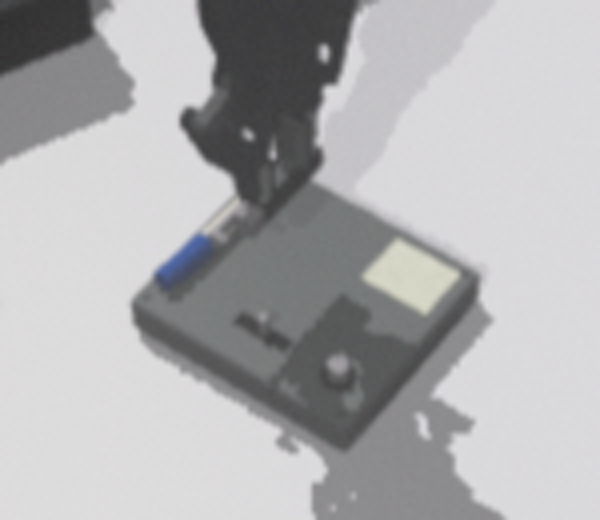

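```bash
python3 - <<'E'
from h import *
c=capture("wrist");M=c["mount"];w=cloud(c,(M[:3,:3],M[:3,3]))
s=w[225:300,180:400];v,u=np.mgrid[225:300,180:400]
k=(np.abs(s[...,1])<.02)&(s[...,2]<.03)&(s[...,2]>-.01)
for lo in np.arange(-.04,.060,.005):
    m=k&(s[...,0]>=lo)&(s[...,0]<lo+.005)
    if m.sum(): q=s[m]; print("x%+.0f n%d y %.1f..%.1f  z %.1f..%.1f med %.1f"%(lo*1e3,m.sum(),*(1e3*np.array([q[:,1].min(),q[:,1].max(),q[:,2].min(),q[:,2].max(),np.median(q[:,2])]))))
q=s[k];print("x ext",q[:,0].min(),q[:,0].max())
h=k&(s[...,0]>.04)&(s[...,1]<.002);print("tooth x",s[h][:,0].min(),s[h][:,0].max(),s[h][:,1].min())
b=k&(s[...,0]>-.036)&(s[...,0]<.020)&(s[...,2]>0)&(s[...,2]<.012)
A=np.c_[s[b][:,:2],np.ones(b.sum())];print("barrel top plane",np.linalg.lstsq(A,s[b][:,2],rcond=None)[0],b.sum())
E
```

```text
x-40 n70 y -8.7..1.6  z 4.4..18.8 med 6.2
x-35 n208 y -9.0..0.3  z -8.6..19.7 med 6.1
x-30 n165 y -9.1..-1.1  z -10.0..19.4 med 6.7
x-25 n147 y -12.3..-6.3  z -9.9..19.3 med 6.8
x-20 n169 y -12.0..-3.0  z -9.9..17.5 med 1.5
x-15 n474 y -10.3..12.6  z -9.9..17.6 med 3.4
x-10 n376 y -9.1..11.7  z 0.0..17.1 med 5.4
x-5 n368 y -9.3..11.4  z 3.1..17.5 med 5.5
x-0 n379 y -9.1..11.5  z 3.0..17.1 med 5.4
x+5 n377 y -9.1..11.2  z 3.2..18.0 med 5.5
x+10 n450 y -11.0..12.6  z -9.9..17.8 med 4.4
x+15 n159 y -12.2..-6.0  z -10.0..17.4 med 2.6
x+20 n146 y -12.4..-6.4  z -9.9..19.0 med 7.4
x+25 n171 y -9.1..-1.3  z -10.0..19.6 med 6.3
x+30 n211 y -9.2..0.7  z -8.7..18.9 med 5.9
x+35 n34 y -8.3..8.8  z 5.0..15.6 med 9.9
x+40 n105 y 5.8..11.2  z 7.9..16.6 med 10.0
x+45 n181 y -1.9..10.6  z 7.9..16.1 med 9.9
x+50 n142 y -2.0..10.8  z 8.0..14.9 med 9.5
x ext -0.036837255222505305 0.053414530005628826
tooth x 0.04801128395694196 0.053414530005628826 -0.002041143687427943
barrel top plane [-0.00154661 -0.13778772  0.00528825] 2455
```

```bash
cat >> h.py <<'E'
k=R.from_euler("z",15.33,degrees=True).as_matrix();K=np.array([.5244,-.1832,0])
def tp():return k.T@(np.array(sensors.get_tcp_pos())-K)
def F():return k.T@np.array(sensors.get_ft_force())
def go(x,y,z,v):arm.move_straight(list(K+k@np.array([x,y,z])),v)
E
python3 - <<'E'
from h import *
go(.003,-.0175,.058,.10);f0=F();print(f0,sensors.get_time(),tp())
z=.052
while z>.0485:
    go(.003,-.0175,z,.03);f=F();print("z",z,f-f0)
    if f[2]-f0[2]>3:break
    z-=.001
print(sensors.get_time(),tp(),sensors.get_width())
c=capture("side");cv2.imwrite("pics/s3.png",cv2.resize(c["image"][190:320,220:350],None,fx=4.5,fy=4.5,interpolation=2))
c,P=wrist();cv2.imwrite("pics/w3.png",cv2.resize(c["image"][130:300,180:420],None,fx=3,fy=3,interpolation=2))
E
```

```text
[-0.10934537 -0.95687008 -1.58525621] 9.7333 [ 0.00337602 -0.01760086  0.0584389 ]
z 0.052 [0.81295956 0.5233519  0.86393579]
z 0.051 [ 0.1308622   1.05645121 -0.28763518]
z 0.049999999999999996 [ 0.11673705  1.54329583 -0.00169494]
z 0.048999999999999995 [-3.59911602  3.60206792 15.20413788]
10.8333 [ 0.00305851 -0.01759938  0.04967786] 0.42397874340070335
```

View pics/s3.png

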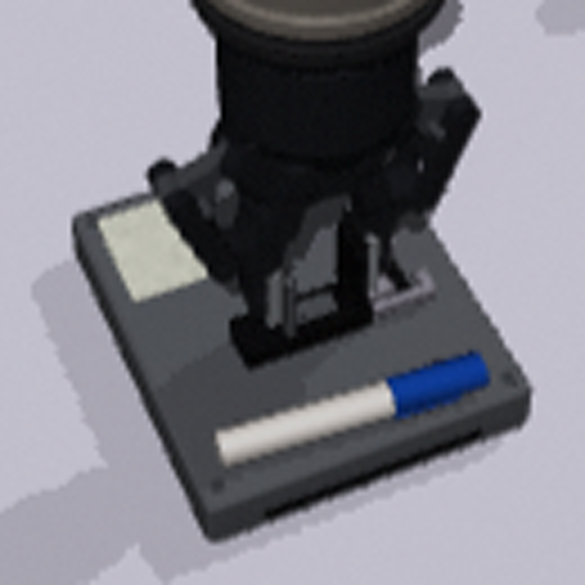

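View pics/w3.png

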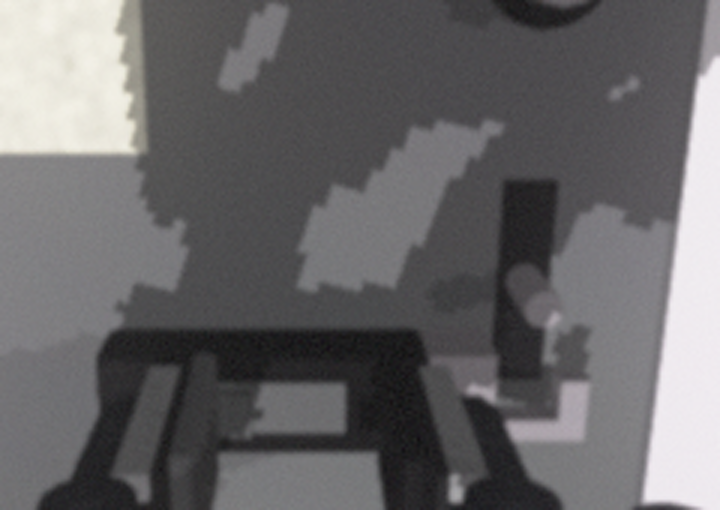

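```bash
python3 - <<'E'
from h import *
go(.003,-.0175,.0506,.03)
go(.003,-.005,.0506,.05);arm.dwell(.15);f0=F();print("base",f0,tp(),sensors.get_time())
y=-.0045
while y<.0171:
    go(.003,y,.0506,.02);f=np.mean([F() for _ in range(3)],0);print("%.1f"%(y*1e3),np.round(f-f0,2),np.round(tp()*1e3,2))
    if abs(f[1]-f0[1])>2.2 or abs(f[0]-f0[0])>2.5:break
    y+=.0005
print(sensors.get_time(),sensors.get_width())
E
```

```text
base [ 0.10971325 -1.06790435 -1.47098817] [ 0.00302765 -0.00515379  0.05060146] 11.7333
-4.5 [0.14 0.1  0.14] [ 2.97 -4.58 50.58]
-4.0 [-0.12  1.79  0.13] [ 3.   -4.01 50.61]
-3.5 [-0.38  1.02  0.83] [ 3.01 -3.44 50.58]
-3.0 [-1.14  0.96  0.51] [ 3.01 -2.94 50.62]
-2.5 [-0.16  0.02 -0.43] [ 2.99 -2.49 50.6 ]
-2.0 [-0.24  0.73  0.31] [ 3.01 -1.95 50.6 ]
-1.5 [0.51 0.98 0.13] [ 3.   -1.46 50.59]
-1.0 [-0.65  1.09 -0.44] [ 3.01 -0.93 50.59]
-0.5 [-0.87  1.29 -0.64] [ 2.99 -0.5  50.6 ]
0.0 [0.23 0.35 0.56] [3.01e+00 4.00e-02 5.06e+01]
0.5 [ 0.19  0.7  -0.09] [ 3.04  0.56 50.62]
1.0 [-0.21  1.33  0.03] [ 3.01  1.02 50.61]
1.5 [-0.25  1.77 -0.56] [ 3.    1.52 50.59]
2.0 [0.09 1.1  0.21] [ 3.01  2.05 50.59]
2.5 [ 0.33  1.05 -1.17] [ 2.97  2.56 50.58]
3.0 [0.2  1.36 0.23] [ 3.02  3.06 50.6 ]
3.5 [0.23 0.53 0.17] [ 2.98  3.5  50.58]
4.0 [-0.03 -1.33 -0.97] [ 3.01  3.72 50.65]
4.5 [-0.14 -4.32 -1.34] [ 2.98  4.03 50.66]
16.4833 0.42364839294193246
```

Contact with the shaft came at tool y ≈ 3.7 mm, against 3.2 predicted from vision. I'll back off to 2.4 mm, settle onto the pack and check before letting go.

```bash
python3 - <<'E'
from h import *
go(.003,.0024,.0506,.03);arm.dwell(.1);f0=F()
for z in(.0501,.0498,.0496,.0494):
    go(.003,.0024,z,.02);f=F();print(z,np.round(f-f0,2))
    if f[2]-f0[2]>2.5:break
print(sensors.get_time(),tp(),sensors.get_width())
c,P=wrist();cv2.imwrite("pics/w4.png",cv2.resize(c["image"][130:300,180:420],None,fx=3,fy=3,interpolation=2))
E
```

```text
0.0501 [-0.3  -0.83  0.17]
0.0498 [-0.73  1.18  3.  ]
17.3333 [0.00305584 0.00243251 0.04989921] 0.4251250072831413
```

View pics/w4.png

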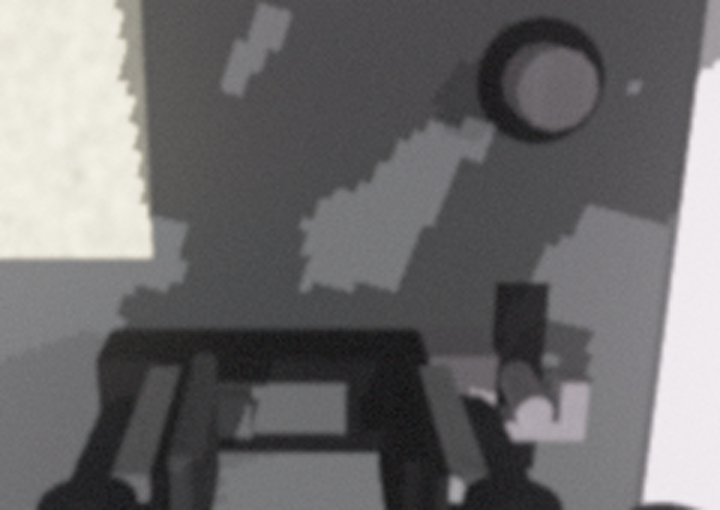

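The picture shows the pin standing between nose and tooth, at about (527,395) in the crop. I'll let go gradually.

```bash
python3 - <<'E'
from h import *
for w in(.45,.475,.5,.525,.56,.65):
    claw.grip(w,20);print(w,round(sensors.get_width(),3),np.round(F(),2))
print(sensors.get_time(),tp())
c,P=wrist();cv2.imwrite("pics/w5.png",cv2.resize(c["image"][130:300,180:420],None,fx=3,fy=3,interpolation=2))
E
```

```text
0.45 0.449 [ 0.32 -0.09 -0.04]
0.475 0.479 [ 0.55  0.01 -1.44]
0.5 0.502 [ 0.54  0.34 -1.51]
0.525 0.521 [ 0.11  0.24 -0.25]
0.56 0.562 [ 0.21 -0.29 -0.3 ]
0.65 0.65 [ 0.17 -0.04 -0.02]
18.7167 [0.00299095 0.00241025 0.0498099 ]
```

View pics/w5.png

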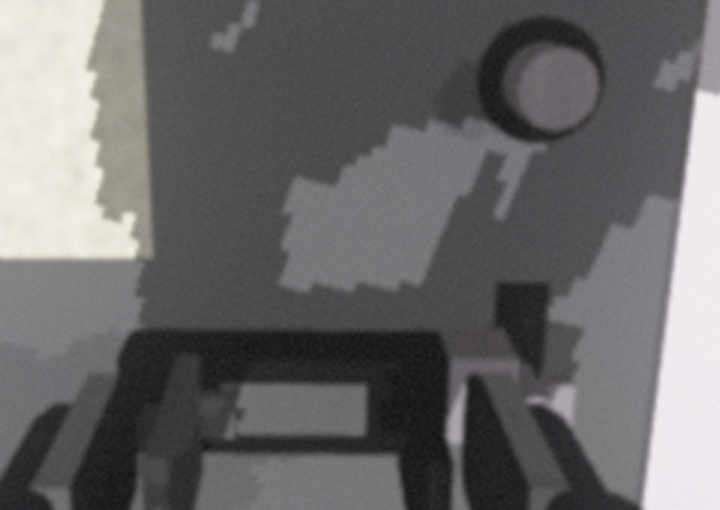

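```bash
python3 - <<'E'
from h import *
go(.003,.0024,.125,.08);go(.003,-.0000,.19,.12)
print(sensors.get_time(),F())
c,P=wrist();w=cloud(c,P);q=(w-K)@k
np.savez("f.npz",q=q,im=c["image"]);cv2.imwrite("pics/w6.png",cv2.resize(c["image"][100:280,170:390],None,fx=3.3,fy=3.3,interpolation=2))
m=(np.abs(q[...,0])<.07)&(np.abs(q[...,1])<.03)&(q[...,2]>.036)
b=m&(q[...,2]<.0455)&(q[...,0]<.04);print("barrel+nose",rect(q[b][:,:2]))
print("barrel top plane",np.linalg.lstsq(np.c_[q[b&(q[...,2]>.041)][:,:2],np.ones((b&(q[...,2]>.041)).sum())],q[b&(q[...,2]>.041)][:,2],rcond=None)[0])
t=m&(q[...,2]>.06);s=q[t];l=s[:,0]<0
for j in(l,~l):print("plate",s[j].mean(0),s[j].min(0),s[j].max(0))
c=capture("side");cv2.imwrite("pics/s6.png",cv2.resize(c["image"][200:320,225:345],None,fx=5,fy=5,interpolation=2))
E
```

```text
20.55 [-0.12932941 -0.4970766  -0.17333401]
barrel+nose (0.005029882431030273, 0.001622682571411133, 69.91049194335938, 19.69005584716797, 0.08363673090934753)
barrel top plane [ 0.00090387 -0.005615    0.04445025]
plate [-0.03437593  0.01032273  0.26025373] [-0.0630099  -0.01176766  0.06024212] [-1.61849627e-06  2.18508145e-02  2.89604657e-01]
plate [0.03761938 0.01033148 0.26096604] [ 1.60051655e-07 -1.23224472e-02  6.02942810e-02] [0.06889992 0.02190024 0.28992971]
```

View pics/w6.png

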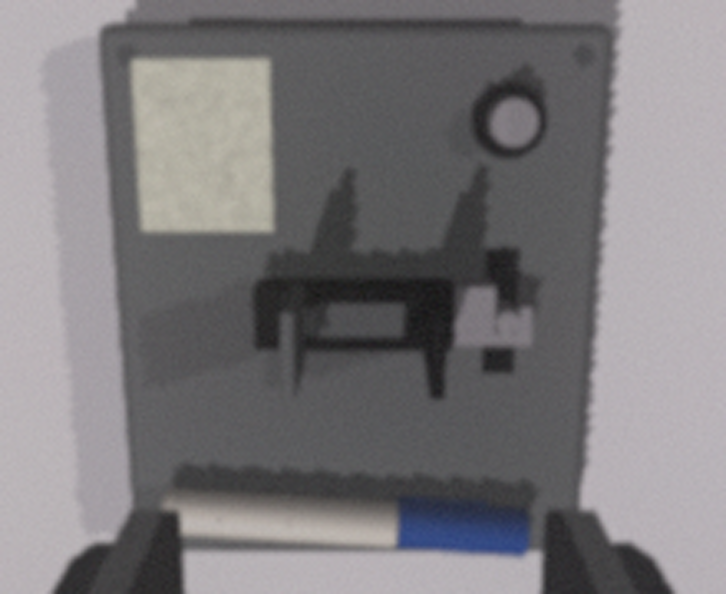

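View pics/s6.png

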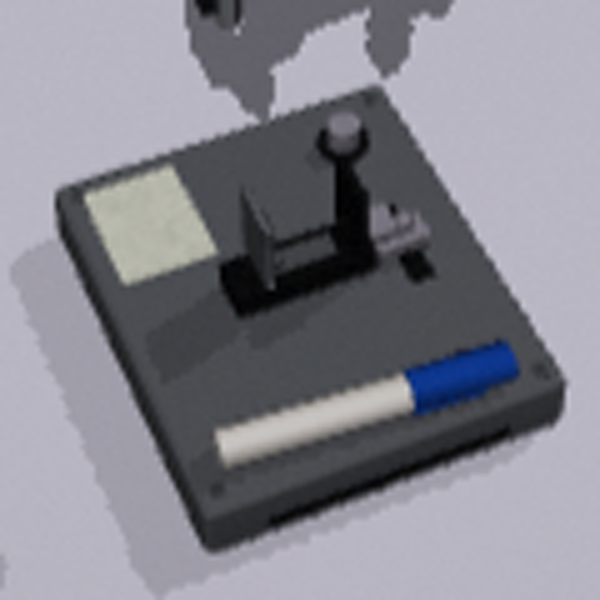

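```bash
python3 - <<'E'
from h import *
c=capture("scene");a=cv2.imread("pics/scene0.png");d=cv2.absdiff(a,c["image"]).max(2)
for n,(u,v) in dict(tape=(310,335),jar=(381,313),marker=(236,166),marker2=(262,112)).items():print(n,(d[v-22:v+22,u-22:u+22]>45).sum())
ticket.finish_job();print(sensors.get_time())
E
```

```text
tape 172
jar 1066
marker 110
marker2 1251
the job is handed in; nothing more can be done
the job is handed in; nothing more can be done
```

The probe is clamped on the pin and lying flat on the pack, and the job has been handed in at about 21 s. One last check, that the jar and the table marker had not moved, was inconclusive.

**What I did:**
- I gripped the black probe at 20 N and squeezed it until the hook came out.
- I set it down on the pack beside the slot and slid it in +y in 0.5 mm steps until the shaft touched the pin. The force at the touch was about 4 N.
- I backed off about 1.3 mm, lowered it until it rested on the pack, and opened the gripper in small steps.

**Last checks:**
- **Clamp:** the pin stands between nose and tooth in the wrist picture. The probe's place along the pack agrees with the expected clamped position to about 0.5 mm.
- **Flat and square:** the barrel top is level at 44.5 mm (44 expected), and the probe is about 0.1° off the pack's axis.
- **Gripper:** clear of the probe, with forces back near zero.

**Failed or uncertain:**
- **Brief extra push:** on first touching the pack, the push down reached about 15 N on my last 1 mm step. I take that to be on the barrel's underside, because the hook sits 4 mm higher.
- **Jar and table marker:** comparing the first and last scene pictures showed many changed pixels around both, and fewer around the tape and the pack marker. I think this is the arm and its shadow, but I handed in without viewing that last picture. The gripper registered no unexplained contact. The pack marker looks in place in the last pictures.

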